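# Uncouple the delivery trailer's hitch

## Task

The tow hitch of the shop's delivery-bike trailer is locked on its service stand. Pull the yellow lock pin out of the latch and stand it fully down in the hole of the dark wooden pin block, let go of it, then pull the red latch tab sideways, away from the coupler, against its spring and, still holding the tab, lift the blue tongue off the ball. Finish holding the tongue up and still, with its socket about 8 cm above the ball, and leave the other things on the table alone.

Things in the scene. Friction and masses are not known exactly. Their poses are not given: they have to be found in the camera images.
- stand: service stand fixed to the table: plywood board 360 x 140 x 12 mm with the ball mount and, at its far end, two grey hinge cheeks. Origin on the table under the ball; +x along the board towards the hinge, +y to the side to which the latch is pulled, z up. Board spans x -70 to +290, y -70 to +70 mm. Heights: coupler housing 104, cheeks 104, red tab 152, pin grip 154 mm
- ball (a point): centre of the steel ball (diameter 34 mm), 75 mm above the table; below it sits a flat collar of 38 mm diameter under which the latch jaw hooks
- hinge (a point): hinge axis of the tongue, 240 mm in stand +x from the ball, 85 mm above the table; the axis runs along stand y
- tongue: blue tongue stub (square tube 40 x 36 mm) with a dark steel coupler housing over the ball, about 0.45 kg; origin on the hinge axis, axes parallel to the stand's while it is down. It swings up about the hinge (up to 0.9 rad) and falls back if let go. It cannot rise more than about 2 mm until the latch is pulled
- socket (a point): centre of the coupler's socket, on the tongue; coincides with the ball centre while coupled and goes up with the tongue
- latch (a joint): travel of the spring latch (m): 0 closed, grows as the red tab is pulled along stand +y, stop at 0.016; the jaw clears the ball's collar above 0.010. Spring force 4 N at 0, 9 N at the stop; it springs shut when let go. It rides on the tongue and rises with it. With the lock pin in it moves only a few mm
- latch_tab (a point): grip point of the red upright latch tab, 37 mm to stand +y of the ball, 135 mm above the table when closed. Tab 22 mm along stand x, 14 mm thick along stand y (pinch it across this), from 110 to 152 mm above the table; the housing beside it is 104 mm high. The tab swings and tilts with the tongue about the hinge
- lock_pin: loose upright pin, about 60 g: steel shaft 8 mm dia., 45 mm long, chamfered foot; flange 20 mm dia. at 45 to 49 mm; yellow round grip 16 mm dia. at 49 to 87 mm above the foot. Origin at the foot, z up the pin. Starts through latch ear and tongue lug, flange on the ear 112 mm above the table, at 62 mm stand x and 37 mm stand y from the ball; draw it straight up 46 mm or more
- pin_block: dark wooden block 60 x 60 x 55 mm fixed on the table; origin at the centre of its underside
- bore (a point): centre of the mouth of the block's vertical hole, in its top 55 mm above the table: diameter 10 mm with a 2 mm chamfer, 49 mm deep, so the pin's flange comes to rest on the block's top
- tape_dispenser: grey desk tape dispenser 55 x 150 x 78 mm, loose bystander; origin at the centre of its underside
- wood_box: small wooden box 63 x 150 x 45 mm, loose bystander; origin at the centre of its underside
- washi_tape0: red tape roll, 50 mm diameter, 20 mm high, loose bystander; origin at the centre of its underside
- stapler: red and black stapler 34 x 139 x 41 mm, loose bystander; origin at the centre of its underside
- eraser_white: blue and white eraser 23 x 55 x 14 mm, loose bystander; origin at the centre of its underside
- pencil_tin: blue pencil tin 68 x 190 x 22 mm, loose bystander; origin at the centre of its underside
Things that resemble listed ones, but are neither listed nor needed, are in the scene too. Leave any turquoise or white look-alike of the pin_block alone.

How it is judged:
By the outcome, as a careful person would: the job done as asked, in the order asked, and still so for the second after the job is handed in, while the arm keeps its last pose, push and grip.
It also fails if it takes over 58 s, if anything falls off the work surface, if the arm or the gripper's body presses on something with over 40 N, if the wrist force passes 120 N, or if a joint passes its speed limit or range.

## Robot

A 6-joint arm with a two-finger parallel gripper is mounted at the origin on a cart in front of the work surface, level with it; the furniture and walls round the work are solid. World frame = base frame: x ahead of the robot, y to its left, z up, the work surface at z = 0. Lengths are in mm, angles in rad, forces in N, time in s.
With the tool pointing down it reaches from about 400 to 825 mm from the base axis. Payload 7 kg.
Tool frame: the origin (TCP) lies at the very end of the fingers, on their centre line; the grasp point (between the pads) lies 19 mm behind it; z points along the fingers, y is the line along which they close (so a half turn about z gives the same grasp; the last joint's range is limited). The gripper opens to 88 mm and grips with 3 to 60 N. Pads are 19 mm wide; open, the fingers measure 130 mm over their backs; the gripper's body (78 mm by 193 mm) begins 47 mm behind the grasp point.
Start: joints at [1.583, 0.359, 0.012, 0, -1.224, -0.288], TCP at [183.823, 649.465, 226.561] pointing down, gripper open.
Joint ranges: [-3.07, 3.07], [-1.43, 2.12], [-1.02, 1.25], [-3.03, 1.67], [-3.05, -0], [-3.03, 3.03]. Speed limits (rad/s): [2.39, 2.39, 3.01, 3.14, 3.14, 3.14].

## Interface

Orientations are given as a unit quaternion [x, y, z, w].
In Python, from plant import bot gives the robot as it stands. Calls block until the motion is done:
- bot.move_ptp(position, orientation): joint-space move of the TCP to a pose.
- bot.line_to(position, velocity=150, ori=None): straight line of the TCP; ori=None keeps the orientation; velocity is the mean speed in mm/s.
- bot.move_joints(angles): joint-space move.
- bot.move_gripper(opening, force=None): finger opening in mm; force is the grip in N (None keeps the last); returns when the fingers have stopped.
- bot.pause(seconds).
- bot.solve_ik(position, orientation): joint angles nearest the present ones, or None.
- bot.read_state(): the state.
- bot.camera(name): name is "scene" or "top"; returns the picture (480x640x3 uint8, red, green, blue); there is no depth.
- bot.get_calibration(name): a dict with "fx", "fy", "cx", "cy" (pixels), "view" (4x4, takes a point from world to camera coordinates). Camera axes: x right, y up, looking along -z (the intrinsics and any distortion apply to the point x, -y, -z); pixel columns grow to the right and rows downward; lengths in mm; the calibration is good to about 2 mm. A picture is of the moment at which its call begins. get_calibration takes no time and is no camera call.
A pose or a line that the arm cannot do raises bot.Unreachable and nothing moves.
- bot.close_job(): hands the job in; it is judged then, once.
The state is a dict: "t": time; "joint_pos": joint angles; "qvel": joint speeds; "tau": joint torques, N m; "tcp_pos": TCP position; "eef_rot": TCP orientation; "contact_force": force on the tool from outside, world axes, zero at the start; "moment": the same for the moment, N m; "width": finger opening in mm; "finger_force": force on a finger pad.
Only numpy, scipy, OpenCV 4.12 (cv2) and the standard library are available. Lean on these libraries where they do the work, as an engineer would, in place of code of your own. Each camera call takes 0.05 s, during which the arm holds its last target. There are 200 camera calls.

## Working session

There is one attempt and no reset: what is moved stays moved. The work goes in short steps, each a Python script; the robot and the scene stay as the last script left them, time stands still between calls to the robot, and variables do not carry over. Pictures are saved under pics/ and viewed, at most 10 in all, crops included, and the job is handed in when it is done.

```bash
ls; mkdir -p pics
python3 - <<'E'
from plant import bot
import cv2
for n in("scene","top"):
    im=bot.camera(n); cv2.imwrite(f"pics/{n}0.png",im[:,:,::-1]); c=bot.get_calibration(n); print(n,c)
s=bot.read_state();print(s)
E
```

```text
pics
scene {'fx': 468.86047599263793, 'fy': 468.86047599263793, 'cx': 320.7360600644587, 'cy': 235.1544101889982, 'view': array([[ 7.72138244e-01, -6.35390905e-01,  8.99612832e-03,
        -3.66342938e+02],
       [ 4.34756133e-01,  5.38542517e-01,  7.21774939e-01,
        -3.80345713e+02],
       [-4.63454029e-01, -5.53398912e-01,  6.92069366e-01,
        -1.05815609e+03],
       [ 0.00000000e+00,  0.00000000e+00,  0.00000000e+00,
         1.00000000e+00]])}
top {'fx': 467.9908226686846, 'fy': 467.9908226686846, 'cx': 325.14930126182855, 'cy': 244.2571955403271, 'view': array([[-6.41461038e-03, -9.99913215e-01, -1.15071855e-02,
         1.11656819e+02],
       [ 9.98337447e-01, -7.06283191e-03,  5.72054048e-02,
        -5.65978079e+02],
       [-5.72817135e-02, -1.11211038e-02,  9.98296112e-01,
        -1.50304699e+03],
       [ 0.00000000e+00,  0.00000000e+00,  0.00000000e+00,
         1.00000000e+00]])}
{'t': 0.1, 'joint_pos': array([ 1.58309454e+00,  3.59299087e-01,  1.11712665e-02, -3.07769611e-04,
       -1.22411579e+00, -2.88113843e-01]), 'qvel': array([ 0.00075963, -0.00114459,  0.00100984, -0.00048107, -0.00216017,
        0.00151184]), 'tau': array([-1.14079296e-03, -5.84164453e+01,  2.93752688e+01,  7.01542765e+00,
        1.02698343e-02, -4.39613257e-05]), 'tcp_pos': array([183.72231878, 649.06474872, 225.73603285]), 'eef_rot': array([ 9.90498306e-01, -1.37522950e-01, -3.47753181e-05,  7.37146180e-04]), 'contact_force': array([ 0.71094144, -0.02758499, -0.28263978]), 'moment': array([-0.06158806,  0.04052672, -0.00369645]), 'finger_force': 0.0, 'width': 87.87562323689922}
```

View pics/scene0.png

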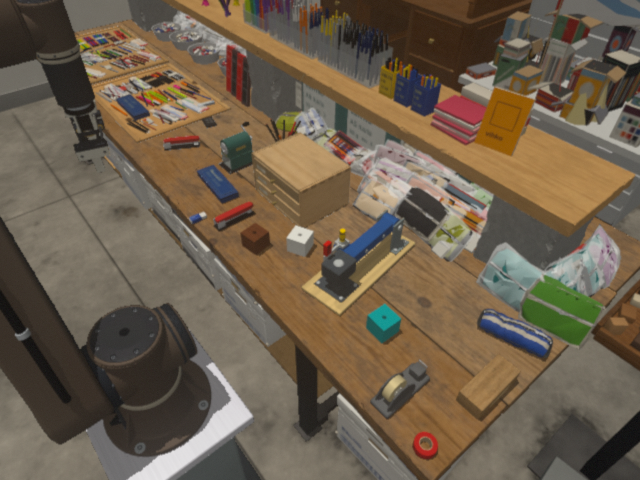

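View pics/top0.png

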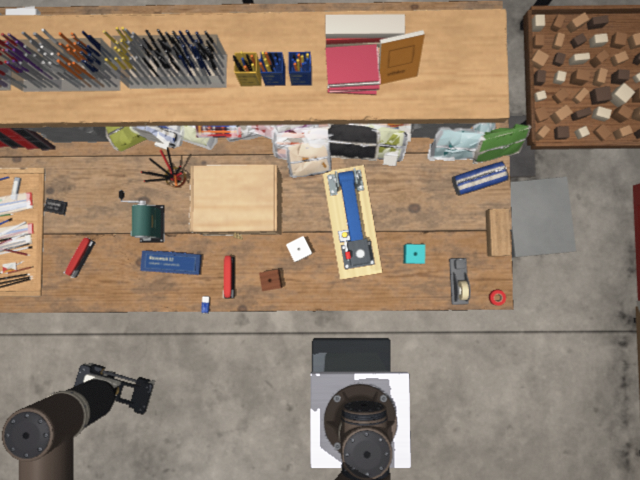

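Scene and top views. The pin candidates are the yellow grip, scene (342,235) / top (344,235); the yellow pencils and tape on the shelf don't fit. The tab is the red post at (327,247) / (347,255); the red stapler, red tape roll and red books don't fit. For the block I choose the dark brown one at (256,237) / (271,280). I reject the white one at (300,240) / (299,249) and the turquoise one at (383,322) / (415,253). Next I check this choice in a crop.

```bash
cat > h.py <<'E'
import numpy as np, cv2
from plant import bot
from scipy.spatial.transform import Rotation as R
C={n:bot.get_calibration(n) for n in("scene","top")}
def ray(n,uv):
    c=C[n]; V=c["view"]; d=np.array([(uv[0]-c["cx"])/c["fx"],-(uv[1]-c["cy"])/c["fy"],-1.])
    d=V[:3,:3].T@d; return -V[:3,:3].T@V[:3,3], d/np.linalg.norm(d)
def plane(n,uv,z):
    o,d=ray(n,uv); return o+d*(z-o[2])/d[2]
def tri(a,b):
    (o1,d1),(o2,d2)=ray("scene",a),ray("top",b)
    s=np.linalg.lstsq(np.c_[d1,-d2],o2-o1,rcond=None)[0]
    p,q=o1+s[0]*d1,o2+s[1]*d2; return (p+q)/2,np.linalg.norm(p-q)
def blobs(im,lo,hi,box,amin=8):
    x0,y0,x1,y1=box; h=cv2.cvtColor(im[y0:y1,x0:x1],cv2.COLOR_RGB2HSV)
    m=cv2.inRange(h,lo,hi); n,_,st,ce=cv2.connectedComponentsWithStats(m)
    return [(tuple(np.round(ce[i]+[x0,y0],1)),tuple(st[i]+[x0,y0,0,0,0])) for i in range(1,n) if st[i,4]>=amin]
def pose(yaw): return R.from_euler("ZX",[yaw,np.pi]).as_quat()  # tool down, tool y = [sin yaw,-cos yaw]
E
python3 - <<'E'
from h import *
ims={n:cv2.imread(f"pics/{n}0.png")[:,:,::-1].copy() for n in C}
B={"scene":(235,205,425,315),"top":(255,160,385,295)}
for n in C:
    print(n,"yellow",blobs(ims[n],(22,150,120),(33,255,255),B[n]))
    print(n,"red",blobs(ims[n],(0,190,90),(6,255,255),B[n])+blobs(ims[n],(174,190,90),(180,255,255),B[n]))
    print(n,"blue",blobs(ims[n],(105,120,40),(125,255,255),B[n],40))
    print(n,"brown",blobs(ims[n],(0,100,20),(14,255,110),B[n],40))
a=cv2.resize(ims["scene"][200:315,235:425],None,fx=4,fy=4,interpolation=cv2.INTER_CUBIC)
b=cv2.resize(ims["top"][160:300,255:390],None,fx=4.28,fy=4.28,interpolation=cv2.INTER_CUBIC)
cv2.imwrite("pics/cs.png",a[:,:,::-1]);cv2.imwrite("pics/ct.png",b[:,:,::-1])
E
```

```text
scene yellow [((np.float64(342.3), np.float64(230.5)), (np.int64(340), np.int64(228), np.int64(6), np.int64(6), np.int64(26))), ((np.float64(341.4), np.float64(236.5)), (np.int64(340), np.int64(235), np.int64(4), np.int64(4), np.int64(10)))]
scene red [((np.float64(241.0), np.float64(207.8)), (np.int64(235), np.int64(205), np.int64(17), np.int64(9), np.int64(65))), ((np.float64(326.2), np.float64(246.6)), (np.int64(324), np.int64(241), np.int64(7), np.int64(14), np.int64(54)))]
scene blue [((np.float64(370.6), np.float64(235.1)), (np.int64(343), np.int64(213), np.int64(55), np.int64(44), np.int64(716)))]
scene brown [((np.float64(243.6), np.float64(210.4)), (np.int64(235), np.int64(205), np.int64(19), np.int64(11), np.int64(52))), ((np.float64(254.9), np.float64(238.8)), (np.int64(240), np.int64(224), np.int64(31), np.int64(31), np.int64(642))), ((np.float64(327.4), np.float64(250.3)), (np.int64(324), np.int64(245), np.int64(8), np.int64(12), np.int64(58)))]
top yellow []
top red []
top blue [((np.float64(350.6), np.float64(204.8)), (np.int64(339), np.int64(172), np.int64(24), np.int64(69), np.int64(860)))]
top brown [((np.float64(280.0), np.float64(277.6)), (np.int64(272), np.int64(269), np.int64(13), np.int64(19), np.int64(72)))]
```

View pics/cs.png

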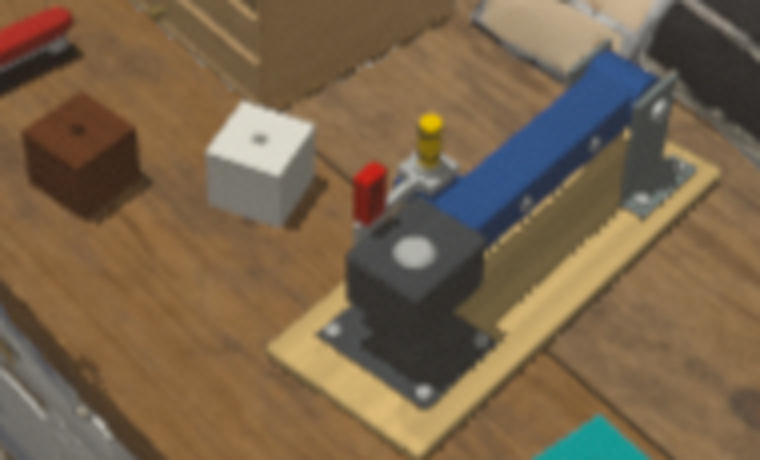

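View pics/ct.png

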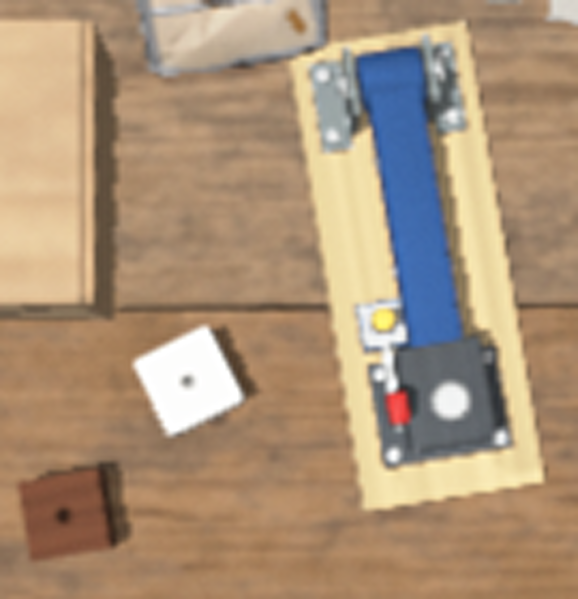

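The crops confirm it: dark brown block with its bore at scene (254,232) / top (270,280), pin grip top at scene (342,230) / top (344,235), and tab top at scene (328,243) / top (348,255). Now I take sub-pixel measurements.

```bash
cat >> h.py <<'E'
def cen(w,uv,r):
    u,v=np.round(uv).astype(int); s=np.clip(w[v-r:v+r+1,u-r:u+r+1],0,None); ys,xs=np.mgrid[v-r:v+r+1,u-r:u+r+1]
    return np.array([(s*xs).sum(),(s*ys).sum()])/s.sum()
def yel(im): im=im.astype(float); return np.minimum(im[...,0],im[...,1])-im[...,2]-60
def red(im): im=im.astype(float); return im[...,0]-im[...,1:].max(2)-70
def rect(im,lo,hi,box):
    x0,y0,x1,y1=box; m=cv2.inRange(cv2.cvtColor(im[y0:y1,x0:x1],cv2.COLOR_RGB2HSV),lo,hi)
    c=max(cv2.findContours(m,0,1)[0],key=cv2.contourArea); return cv2.boxPoints(cv2.minAreaRect(c))+[x0,y0]
E
python3 - <<'E'
from h import *
np.set_printoptions(precision=2,suppress=True)
ims={n:cv2.imread(f"pics/{n}0.png")[:,:,::-1].copy() for n in C}
def dark(im,uv,r):
    g=im.astype(float).sum(2);u,v=np.round(uv).astype(int);w=g[v-r:v+r+1,u-r:u+r+1]
    return cen(np.median(w)*.9-g,uv,r)
bs,bt=dark(ims["scene"],(254.4,232.4),3),dark(ims["top"],(269.9,280.5),3)
print("bore",bs,bt,tri(bs,bt),plane("top",bt,55),plane("scene",bs,55))
ps=cen(yel(ims["scene"])+20,(342.3,230.3),3); pt=cen(yel(ims["top"]),(344.4,234.7),4)
print("pin top",ps,pt,tri(ps,pt),plane("top",pt,154),plane("scene",ps,154))
ts,tt=(327.6,242.9),cen(red(ims["top"]),(347.9,255.2),4)
print("tab top",tt,tri(ts,tt),plane("top",tt,152),plane("scene",ts,152))
cs,ct=(338.4,262.9),(359.8,253.6)
print("cap",tri(cs,ct),plane("top",ct,105),plane("scene",cs,105))
# yaw: board long edges in the top view, on plane z=12
im=ims["top"]; k=rect(im,(14,60,150),(26,170,255),(318,160,390,285)); P=np.array([plane("top",q,12)[:2] for q in k]); print("board",k.tolist(),P.tolist())
k=rect(im,(105,120,40),(125,255,255),(330,165,375,245)); Q=np.array([plane("top",q,103)[:2] for q in k]); print("tongue",Q.tolist())
for A in(P,Q):
    e=[A[1]-A[0],A[2]-A[1]];e=max(e,key=np.linalg.norm);e=e*np.sign(e[0]);print("yaw",np.arctan2(e[1],e[0]),"len",np.linalg.norm(e),"c",A.mean(0))
E
```

```text
bore [254.08 231.97] [269.33 280.06] (array([452.53, 284.34,  55.29]), np.float64(0.16677911557365943)) [452.59 284.33  55.  ] [452.61 284.66  55.  ]
pin top [342.25 230.3 ] [344.11 234.18] (array([588.33,  50.06, 153.19]), np.float64(0.06435153893095241)) [588.29  50.06 154.  ] [587.71  49.45 154.  ]
tab top [347.57 254.82] (array([527.8 ,  39.88, 151.32]), np.float64(1.302226104745486)) [527.26  40.31 152.  ] [527.88  38.99 152.  ]
cap (array([532.98,   0.7 , 104.22]), np.float64(1.5702881577381993)) [532.34   1.25 105.  ] [533.13  -0.28 105.  ]
board [[318.0, 283.99998474121094], [318.0, 160.0], [388.99998474121094, 160.0], [388.99998474121094, 283.99998474121094]] [[438.07132227839344, 131.90429311920994], [845.0389048668579, 129.64930051733694], [842.8973662166264, -103.76208295450017], [436.6692270389224, -97.98976094326726]]
tongue [[781.9266725857711, 65.80411499908027], [788.1272541704699, 20.776759110276316], [577.7684055236264, -7.327564808032903], [571.5998522163547, 37.31188961799092]]
yaw -0.005540906993505196 len 406.9738299565872 c [640.67  14.95]
yaw 0.13281531475269479 len 212.2279393174491 c [679.86  29.14]
```

```bash
cat >> h.py <<'E'
PHI=0.16; PIN=np.array([588.3,50.]); BORE=np.array([452.6,284.4]); TAB=np.array([527.5,40.2])
def st(m=""):
    s=bot.read_state(); print(m,"t%.2f"%s["t"],"tcp",s["tcp_pos"].round(1),"F",s["contact_force"].round(1),"w%.1f"%s["width"],"ff%.1f"%s["finger_force"],"q",s["joint_pos"].round(2)); return s
E
python3 - <<'E'
from h import *
for y in(PHI,PHI-np.pi,PHI+np.pi):
    print(y,*[np.round(q,2) if q is not None else q for q in(bot.solve_ik([*p],pose(y)) for p in([*PIN,123],[*BORE,60],[*TAB,116]))])
bot.move_gripper(50)
bot.move_ptp([*BORE,280],pose(PHI)); st("via")
bot.line_to([*PIN,230],300); st("above")
bot.line_to([*PIN,165],150); bot.line_to([*PIN,123],60); st("down")
bot.move_gripper(0,20); s=st("grip")
cv2.imwrite("pics/grip.png",np.vstack([cv2.resize(bot.camera(n)[v-50:v+50,u-100:u+100],(800,300) if 0 else (600,300),interpolation=2)[:,:,::-1] for n,u,v in(("scene",342,232),("top",345,235))]))
E
```

```text
0.16 [ 0.42  0.31 -0.32  0.   -0.95  1.32] [ 0.93  0.3  -0.51  0.   -0.76  0.8 ] [ 0.45  0.22 -0.46  0.   -0.89  1.28]
-2.981592653589793 [ 0.42  0.31 -0.32 -0.   -0.95 -1.83] [ 0.93  0.3  -0.51 -0.   -0.76 -2.34] [ 0.45  0.22 -0.46 -0.   -0.89 -1.86]
3.3015926535897933 [ 0.42  0.31 -0.32 -0.   -0.95 -1.83] [ 0.93  0.3  -0.51 -0.   -0.76 -2.34] [ 0.45  0.22 -0.46 -0.   -0.89 -1.86]
via t2.60 tcp [452.5 285.  279.9] F [ 0.5 -0.2 -0.6] w49.7 ff0.0 q [ 0.93  0.1  -0.21 -0.   -1.26  0.8 ]
above t3.67 tcp [588.   50.8 230.1] F [-0.7 -0.2 -0.1] w50.0 ff0.0 q [ 0.42  0.22 -0.18 -0.   -1.18  1.31]
down t5.10 tcp [588.5  50.  123.2] F [ 1.  -0.8  0.4] w50.1 ff0.0 q [ 0.42  0.31 -0.32  0.   -0.95  1.32]
grip t5.76 tcp [588.3  50.  123.1] F [-0.7  0.3  0.8] w15.4 ff20.0 q [ 0.42  0.31 -0.32  0.   -0.95  1.32]
```

View pics/grip.png

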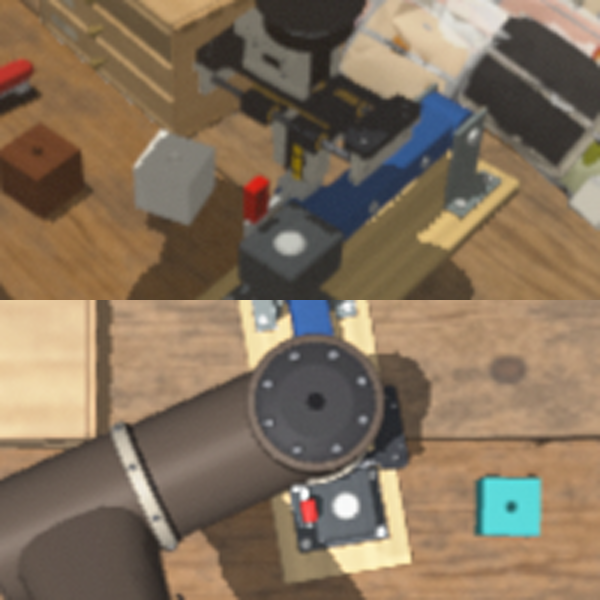

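The pin grip is between the fingers (yellow visible at crop (297,160)). Next I draw it up and carry it over the bore.

Run:
```python
from h import *
p=bot.read_state()["tcp_pos"][:2]
bot.line_to([*PIN,175],70); s=st("up"); 
bot.line_to([*PIN,215],200); st("up2")
bot.line_to([*BORE,215],300); bot.line_to([*BORE,56+56+14],150); st("over")
im=bot.camera("scene"); cv2.imwrite("pics/over.png",cv2.resize(im[185:260,205:305],(800,600),interpolation=2)[:,:,::-1])
V=C["scene"]; 
for z in(70,94):
    q=V["view"]@[*BORE,z,1]; print(z,V["cx"]-V["fx"]*q[0]/q[2],V["cy"]+V["fy"]*q[1]/q[2])
```

```text
up t6.75 tcp [588.   50.  174.6] F [ 0.6 -0.  -0.7] w15.4 ff20.0 q [ 0.42  0.26 -0.25 -0.   -1.06  1.32]
up2 t7.10 tcp [588.7  50.2 215.6] F [-0.7  0.1 -1.7] w15.7 ff20.0 q [ 0.42  0.23 -0.2  -0.   -1.14  1.32]
over t8.89 tcp [453.4 284.3 126.6] F [-0.2  0.3  0.4] w15.4 ff20.0 q [ 0.93  0.22 -0.43  0.   -0.92  0.8 ]
70 253.66924876532525 228.30614055409345
94 252.92473208683828 222.25163268083145
```

View pics/over.png

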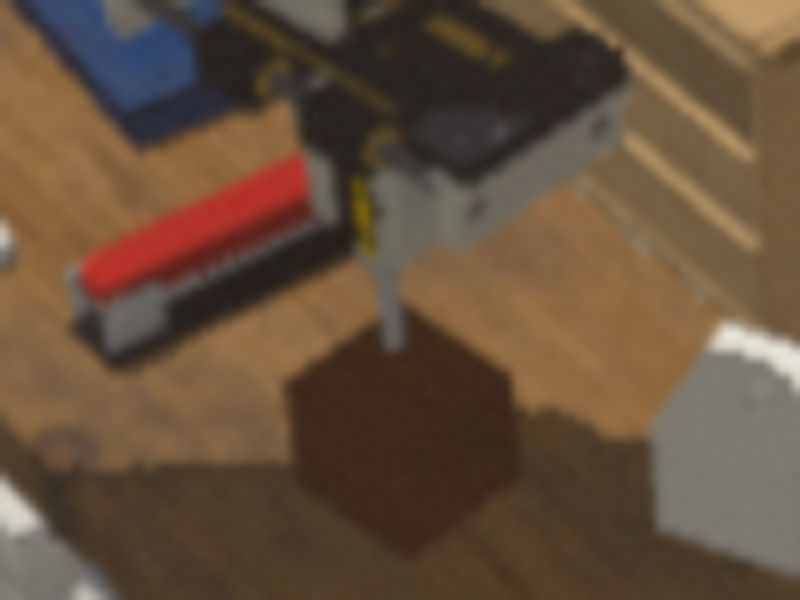

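The shaft hangs straight over the block with its foot at about (254.3,228.2), roughly half a pixel to the right of the expected (253.7,228.3). I refine that and insert gently.

Run:
```python
from h import *
im=bot.camera("scene").astype(float); V=C["scene"]
p=bot.read_state()["tcp_pos"]; sh=[]
for z in(74,78,82,86,90):
    q=V["view"]@[*p[:2],z,1]; u,v=V["cx"]-V["fx"]*q[0]/q[2],V["cy"]+V["fy"]*q[1]/q[2]
    r=int(round(v)); row=im[r,int(u)-5:int(u)+8]; w=np.clip(row[:,2]-(row[:,0]-row[:,2])-20,0,None)
    us=(w*np.arange(int(u)-5,int(u)+8)).sum()/w.sum(); sh.append(us-u-(r-v)*-.0); print(z,u.round(2),v.round(2),us.round(2),w.round())
```

```text
74 253.68 227.13 253.62 [ 0.  0.  0.  0.  6. 45. 47. 14.  0.  0.  0.  0.  0.]
78 253.55 226.12 253.61 [ 0.  0.  0.  0. 10. 56. 58. 20.  0.  0.  0.  0.  0.]
82 253.43 225.12 253.56 [ 0.  0.  0.  0. 10. 55. 60. 14.  0.  0.  0.  0.  0.]
86 253.31 224.11 253.43 [ 0.  0.  0.  0. 19. 56. 58. 12.  0.  0.  0.  0.  0.]
90 253.18 223.09 253.28 [ 0.  0.  0.  0. 31. 61. 58.  9.  0.  0.  0.  0.  0.]
```

Run:
```python
from h import *
for z in(114,108,102,90,78,68,64,62.5):
    bot.line_to([*BORE,z],50); s=st(z)
    if abs(s["contact_force"][2])>12 or np.hypot(*s["contact_force"][:2])>15: print("STOP");break
```

```text
114 t9.38 tcp [452.4 284.2 113.7] F [ 0.5 -0.4 -0.7] w15.4 ff20.0 q [ 0.93  0.23 -0.45  0.   -0.89  0.8 ]
108 t9.65 tcp [452.4 284.2 107.6] F [-0.6  0.3  0.3] w15.6 ff20.0 q [ 0.93  0.24 -0.46 -0.   -0.88  0.8 ]
102 t9.92 tcp [452.4 284.2 101.6] F [ 0.6  0.4 -0.7] w15.4 ff20.0 q [ 0.93  0.25 -0.46 -0.   -0.86  0.8 ]
90 t10.31 tcp [452.5 284.2  89.6] F [ 0.3  0.4 -0.8] w15.2 ff20.0 q [ 0.93  0.26 -0.48 -0.   -0.83  0.8 ]
78 t10.70 tcp [452.5 284.2  77.6] F [-0.6  0.6  0.3] w15.3 ff20.0 q [ 0.93  0.28 -0.49 -0.   -0.8   0.8 ]
68 t11.05 tcp [452.5 284.3  67.6] F [0.3 1.1 0.1] w15.3 ff20.0 q [ 0.93  0.29 -0.5   0.   -0.78  0.8 ]
64 t11.30 tcp [453.5 284.9  65. ] F [ 0.1 -1.6  7.3] w15.5 ff20.0 q [ 0.93  0.3  -0.5   0.   -0.77  0.8 ]
62.5 t11.55 tcp [453.8 285.   64.7] F [-2.9 -3.6 17. ] w15.6 ff20.0 q [ 0.93  0.3  -0.5   0.   -0.77  0.8 ]
STOP
```

Contact at TCP 65. Flange-on-block predicts 66 (foot at 10), so the pin is seated. I release it and check with the cameras.

Run:
```python
from h import *
bot.line_to([*BORE,66],50); bot.move_gripper(40); st()
p=bot.read_state()["tcp_pos"]; bot.line_to([*p[:2],170],150); bot.line_to([*(BORE+[-20,-130]),240],300); st("away")
S,T=bot.camera("scene"),bot.camera("top")
ps=cen(yel(S)+20,(253,223),4); pt=cen(yel(T),(270,280),5); print(ps,pt,tri(ps,pt))
ts,tt=cen(red(S)+10,(326.5,247),8),cen(red(T),(347.6,254.8),5); print("tab",ts,tt,plane("top",tt,152))
cv2.imwrite("pics/placed.png",np.hstack([cv2.resize(i[v-50:v+50,u-65:u+65],(400,308),interpolation=2)[:,:,::-1] for i,u,v in((S,290,235),(T,310,260))]))
```

```text
t12.46 tcp [452.6 284.4  66. ] F [ 0.6 -0.2  0.3] w39.8 ff0.0 q [ 0.93  0.29 -0.5  -0.   -0.78  0.8 ]
away t13.95 tcp [432.3 153.8 239.7] F [-0.6  0.4  0. ] w40.4 ff0.0 q [ 0.77 -0.02 -0.42 -0.   -1.17  0.96]
[252.71769019 222.50168042] [267.04671533 279.60437956] (array([454.10757509, 287.16139843,  90.20644429]), np.float64(1.3458174269501553))
tab [326.12415655 246.71929825] [347.56492411 254.74873524] [527.46334142  40.3348212  152.        ]
```

View pics/placed.png

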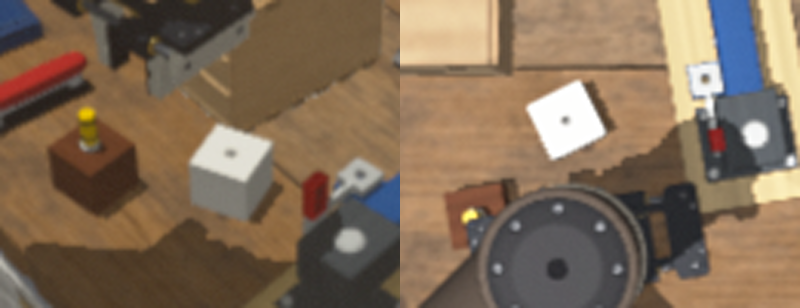

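The pin stands in the brown block, with its flange on top at crop (90,148) and its grip top at the height predicted for a seated pin (z about 97). The tab is unmoved and the ear is empty. Next: grip the tab and pull.

```bash
cat >> h.py <<'E'
PHI=0.163
X,Y,Z=np.array([np.cos(PHI),np.sin(PHI),0]),np.array([-np.sin(PHI),np.cos(PHI),0]),np.array([0,0,1.])
T0=np.array([*TAB,116.]); H=T0+240*X+(85-116)*Z
def arc(start,th):   # start: TCP when the tongue is down
    r=R.from_rotvec(th*Y); return H+r.apply(start-H),(r*R.from_quat(pose(PHI))).as_quat()
E
python3 - <<'E'
from h import *
for th in(0,.17,.34):
    q=bot.solve_ik(*[list(a) for a in arc(T0+13*Y,th)]); print(th,None if q is None else np.round(q,2))
bot.move_ptp([*TAB,200],pose(PHI)); bot.line_to([*TAB,165],150); bot.line_to(T0,60); st("at tab")
bot.move_gripper(0,40); st("grip")
for d in(4,8,12,13.5):
    bot.line_to(T0+d*Y,40); s=st(d); print("Fy %.1f"%(s["contact_force"]@Y), "along %.1f"%((s["tcp_pos"]-T0)@Y))
    if np.linalg.norm(s["contact_force"])>25: break
T=bot.camera("top");S=bot.camera("scene"); cv2.imwrite("pics/pull.png",np.hstack([cv2.resize(i[v-50:v+50,u-65:u+65],(400,308),interpolation=2)[:,:,::-1] for i,u,v in((S,330,240),(T,345,240))]))
E
```

```text
0 [ 0.47  0.22 -0.46  0.   -0.89  1.26]
0.17 [ 0.43  0.3  -0.24 -0.05 -1.2   1.32]
0.34 [ 0.4   0.4  -0.02 -0.08 -1.48  1.35]
at tab t16.07 tcp [527.8  40.3 116.2] F [-0.   0.4  0.4] w39.9 ff0.0 q [ 0.45  0.22 -0.46  0.   -0.89  1.29]
grip t16.62 tcp [527.6  39.8 116.2] F [ 0.8 -3.2  0.3] w14.0 ff40.0 q [ 0.45  0.22 -0.46  0.   -0.89  1.29]
4 t16.87 tcp [527.   43.9 116.1] F [ 2.4 -5.7  0.8] w13.6 ff40.0 q [ 0.45  0.22 -0.46  0.   -0.89  1.28]
Fy -6.0 along 3.7
8 t17.12 tcp [526.4  47.7 116.1] F [ 1.7 -5.3  1.8] w13.7 ff40.0 q [ 0.46  0.22 -0.46  0.   -0.89  1.27]
Fy -5.5 along 7.6
12 t17.37 tcp [525.8  51.4 116.1] F [ 2.5 -8.2  1.1] w14.0 ff40.0 q [ 0.47  0.22 -0.46  0.   -0.89  1.26]
Fy -8.5 along 11.4
13.5 t17.62 tcp [525.5  52.8 116.1] F [ 3.4 -7.6  0.5] w13.7 ff40.0 q [ 0.47  0.22 -0.46  0.   -0.89  1.26]
Fy -8.1 along 12.7
```

View pics/pull.png

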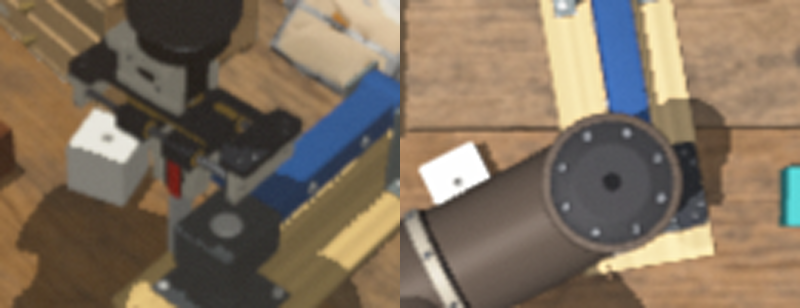

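The tab is held between the fingers (crop (175,180)) and pulled about 13 mm. The spring force of about 8 N matches the stated 4–9 N. Now I lift along the arc.

Run:
```python
from h import *
P0=T0+13.5*Y
for th in(.02,.05,.1,.15,.2,.25,.3,.337):
    p,o=arc(P0,th); bot.line_to(p,50,ori=o); s=st(th)
    if np.linalg.norm(s["contact_force"])>35: print("STOP");break
bot.pause(.5); s=st("hold"); print("|qvel|",abs(s["qvel"]).max(),"err",s["tcp_pos"]-p,"Fy",s["contact_force"]@Y)
T=bot.camera("top");S=bot.camera("scene"); cv2.imwrite("pics/lift.png",np.hstack([cv2.resize(i[v-70:v+70,u-90:u+90],(400,311),interpolation=2)[:,:,::-1] for i,u,v in((S,330,230),(T,325,240))]))
```

```text
0.02 t17.97 tcp [526.1  52.8 120.7] F [ 2.2 -7.1 -1.4] w14.0 ff40.0 q [ 0.47  0.23 -0.43 -0.01 -0.93  1.27]
0.05 t18.26 tcp [527.3  53.  127.8] F [ 2.2 -7.7 -1.8] w14.0 ff40.0 q [ 0.46  0.24 -0.39 -0.02 -0.98  1.28]
0.1 t18.65 tcp [529.7  53.3 139.5] F [ 1.7 -7.  -1. ] w13.9 ff40.0 q [ 0.45  0.26 -0.33 -0.03 -1.07  1.3 ]
0.15 t19.04 tcp [532.7  53.7 151.2] F [ 1.9 -8.4 -0.5] w14.0 ff40.0 q [ 0.44  0.29 -0.27 -0.04 -1.16  1.32]
0.2 t19.43 tcp [536.2  54.2 162.7] F [ 1.5 -7.7 -1.6] w14.0 ff40.0 q [ 0.43  0.31 -0.2  -0.05 -1.25  1.33]
0.25 t19.82 tcp [540.3  54.8 174.1] F [ 1.7 -7.  -0.5] w14.1 ff40.0 q [ 0.42  0.34 -0.14 -0.06 -1.33  1.34]
0.3 t20.22 tcp [545.   55.6 185.2] F [ 1.  -7.1 -2. ] w13.9 ff40.0 q [ 0.41  0.37 -0.07 -0.07 -1.42  1.35]
0.337 t20.54 tcp [548.9  56.2 193.3] F [ 0.6 -7.9 -0. ] w13.6 ff40.0 q [ 0.4   0.4  -0.03 -0.08 -1.48  1.35]
hold t21.04 tcp [548.8  56.2 193.3] F [ 1.7 -7.1 -1.3] w13.6 ff40.0 q [ 0.4   0.4  -0.03 -0.08 -1.48  1.35]
|qvel| 0.0019302655836897313 err [ 0.10143277 -1.12886409 -0.29726076] Fy -7.334010023060678
```

View pics/lift.png

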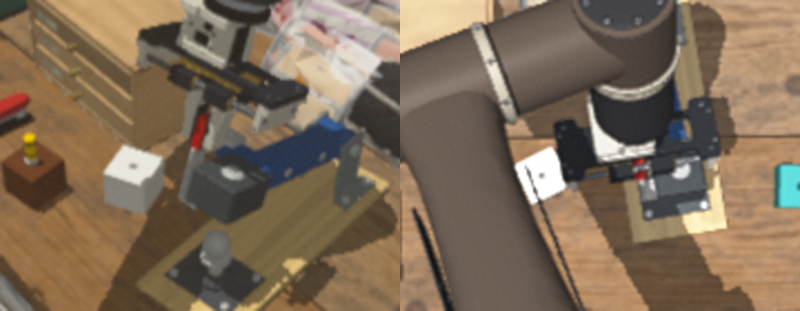

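The tongue is up and clear of the bare ball (crop (215,245)), the tab is still gripped at (200,130), the pin stands in the brown block, and the arm is still. Handing in.

```bash
python3 -c "
from plant import bot
print(bot.close_job())"
```

```text
the job is handed in; nothing more can be done
None
```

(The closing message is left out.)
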